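# Put the ring clamp away and close its box

### The job

Put the wooden ring clamp away in the larger of the two open wooden boxes, then close that box with its own lid, the larger of the two lids. The lid must lie flat on the rim all round, square with the box, with the clamp inside; let go of everything.

Things in the scene. Friction and masses are not known exactly. Their poses are not given: they have to be found in the camera images.
- clamp_center (a point): Centre of the ring clamp, a loose jeweller's hand vice: a straight wooden bar 110 mm long (its y), 26 mm wide (x), 24 mm high (z), brass band round its middle, dark pads at one end. It lies flat on the bench, centre 12 mm above it. About 80 g.
- lid_handle (a point): Point on the larger, loose lid, 24 mm above its plate on the centre line. Wooden plate 126 (x) by 184 (y) by 10 mm; on it a dark grip bar 16 (x) by 70 (y) mm, 40 mm high. Two cleats below, 80 mm long in x, 10 mm deep, at y = +-55 mm, fit inside the box with 10 mm play each way. On the bench the point is 44 mm up. Either way round is right. 250 g. The smaller lid is 90 by 114 mm.
- box_in (a point): Centre of the inner floor of the larger open wooden box, fixed to the bench; 6 mm above the bench. Outside 112 (x) by 162 (y) mm, 48 mm high; inside 100 (x) by 150 (y) mm, 42 mm deep; walls 6 mm. z is up. With the lid on, lid_handle is 76 mm straight above this point, long sides together. The smaller box is 76 by 92 mm.
Things that resemble listed ones, but are neither listed nor needed, are in the scene too. What is shaped like the part that bears lid_handle but green is not meant. What is shaped like the part that bears box_in but grey is not meant.

How it is judged:
On the way:
1. the ring clamp lies in the larger box (x of clamp_center in the frame of box_in between -0.05 and 0.05 m and y of clamp_center in the frame of box_in between -0.075 and 0.075 m and z of clamp_center in the frame of box_in between 0 and 0.035 m), for 0.2 s.
At the end, for the whole second after the job is handed in: The ring clamp lies inside the larger box, and the larger lid rests on that box: flat on the rim (tilt under 0.05 rad, lid_handle 72 to 79.5 mm above the inner floor), centred within 15 mm along the box's x and 20 mm along its y, square within 12 degrees (either way round), and at rest (all of step 1 and x of lid_handle in the frame of box_in between -0.015 and 0.015 m and y of lid_handle in the frame of box_in between -0.02 and 0.02 m and z of lid_handle in the frame of box_in between 0.072 and 0.0795 m and angle between lid_handle's own z axis and vertical below 0.05 rad and angle between the y axis of lid_handle and the y axis of box_in, either way round below 0.21 rad and linear speed of lid below 0.02 m/s); the robot touches nothing.
It also fails if it takes over 64 s, if anything falls off the work surface, if the arm or the gripper's body presses on something with over 40 N, if the wrist force passes 120 N, or if a joint passes its speed limit or range.

### The arm

A 6-joint arm with a two-finger parallel gripper is mounted at the origin on the work surface. World frame = base frame: x ahead of the robot, y to its left, z up, the work surface at z = 0. Lengths are in m, angles in rad, forces in N, time in s.
With the tool pointing down it reaches from about 0.325 to 0.9 m from the base axis. Payload 6.1 kg.
Tool frame: the origin (TCP) lies between the finger pads; the fingertips stand 14 mm ahead of it and the grasp point (between the pads) lies 5 mm behind it; y points along the fingers, z is the direction in which the jaws open and shut, and the axes are right-handed (so a half turn about y gives the same grasp; the last joint's range is limited). The gripper opens to 85 mm and grips with 20 to 120 N. Pads are 22 mm wide; open, the fingers measure 114 mm over their backs; the gripper's body (76 mm by 85 mm) begins 54 mm behind the grasp point. The pads swing forward as they close: fully open they stand 13 mm farther back than shut.
Start: joints at [1.008, 0.22, 1.526, -0, 1.395, -0.126], TCP at [0.264, 0.566, 0.245] pointing down, gripper open.
Joint ranges: [-2.98, 2.98], [-0.91, 2.08], [0.09, 2.57], [-1.24, 4.39], [0.2, 2.65], [-2.68, 2.68]. Speed limits (rad/s): [2.57, 2.57, 3.01, 3.14, 3.14, 3.14].

### API

Orientations are given as a unit quaternion [w, x, y, z].
In Python, from bench import arm gives the robot as it stands.
- The arm moves only by the tool send_rows, never from a script. Its argument "series" is a list of rows, each a list of 3 entries, a list of its own where there are three numbers: the shift along the tool's x, y, z in m, then the turn about the tool's y in rad, then the finger opening in m, from 0 to 0.0854. A call has exactly 10 rows; each row is the pose to reach, as a shift and turn from the pose commanded when the call began, along the tool's axes at that moment; what a row does not reach only later rows make up. A row lasts 1/8 s, in which the tool goes at most 62.5 mm and 10.7 degrees, less where a joint would pass 70% of its speed; a pose out of reach is approached as far as the arm can. A call with a gripper value outside its range is refused whole. The fingers move at their own pace and stop on an object; "newtons" is the grip in N (left out, the last holds). Time passes only in rows, so rows that repeat a pose let the fingers close, or fill a call up. It gives the time, the measured TCP pose, the force and the opening at its end, in the units of the state.
- arm.sense(): the state, without advancing time (a new reading comes with each control period).
- arm.snapshot(name): name is "side" or "top" or "wrist"; returns a dict with "frame" (400x640x3 uint8, red, green, blue), "fx", "fy", "cx", "cy" (pixels), "origin" and "orientation" of the camera in the world. Camera axes: x right, y up, looking along -z (the intrinsics and any distortion apply to the point x, -y, -z); pixel columns grow to the right and rows downward; lengths in m; the calibration is good to about 2 mm. A picture is of the moment at which its call begins. There is no depth.
- arm.job_done(): hands the job in, once; it reports no verdict.
The state is a dict: "time": time; "qpos": joint angles; "joint_vel": joint speeds; "tau": joint torques, N m; "position": TCP position; "tcp_rot": TCP orientation; "wrist_force": force on the tool from outside, world axes, zero at the start; "torque": the same for the moment, N m; "width": opening from 0.0 (shut) to 1.0 (fully open).
Only numpy, scipy, OpenCV 4.12 (cv2) and the standard library are available. Lean on these libraries where they do the work, as an engineer would, in place of code of your own. Each camera call takes 0.05 s, during which the arm holds its last target. There are 200 camera calls.

## Working session

There is one attempt and no reset: what is moved stays moved. The work goes in short steps, Python scripts to look and compute and a tool call to move; the robot and the scene stay as the last step left them, time stands still between calls to the robot, and variables do not carry over. Pictures are saved under pics/ and viewed, about 8 in all and at most 12, crops included, and the job is handed in when it is done.

Besides the shell and the picture viewer there is one more tool, called after "Request:" as name(argument=value, ...) on one line, values as JSON. send_rows: Moves the arm, as the interface text tells. Its arguments: {"type":"object","properties":{"series":{"type":"array","items":{"type":"array"}},"newtons":{"type":"number"}},"required":["series"]}

```bash
mkdir -p pics; cat > h.py <<'E'
import numpy as np, cv2
from bench import arm
from scipy.spatial.transform import Rotation as R
def rot(q): return R.from_quat([q[1],q[2],q[3],q[0]]).as_matrix()
def snap(n,f=None):
    s=arm.snapshot(n)
    if f: cv2.imwrite('pics/'+f,s['frame'][:,:,::-1])
    return s
def ray(s,u,v,z):
    d=rot(s['orientation'])@np.array([(u-s['cx'])/s['fx'],-(v-s['cy'])/s['fy'],-1])
    o=np.array(s['origin']); return o+d*(z-o[2])/d[2]
def proj(s,p):
    c=rot(s['orientation']).T@(np.array(p)-s['origin']); return s['cx']+s['fx']*c[0]/-c[2], s['cy']+s['fy']*c[1]/c[2]
E
python3 - <<'E'
from h import *
np.set_printoptions(precision=4,suppress=True)
for n in('top','side'):
    s=snap(n,n+'0.png'); print({k:v for k,v in s.items() if k!='frame'})
st=arm.sense(); print(st); print(rot(st['tcp_rot']))
E
```

```text
{'fx': 402.2404788990083, 'fy': 402.2404788990083, 'cx': 322.73290535892124, 'cy': 194.86611626089532, 'origin': array([ 0.3942, -0.0012,  1.2071]), 'orientation': array([-0.7004, -0.0468,  0.0488,  0.7106])}
{'fx': 395.24049967672323, 'fy': 395.24049967672323, 'cx': 312.9777700353764, 'cy': 196.1415264283084, 'origin': array([ 0.1613, -0.6924,  0.513 ]), 'orientation': array([ 0.8273,  0.4961, -0.1318, -0.2284])}
{'time': 0.1, 'qpos': array([ 1.0079,  0.2211,  1.5275, -0.    ,  1.3947, -0.1261]), 'joint_vel': array([ 0.0014, -0.002 , -0.0037,  0.0015, -0.0015,  0.0004]), 'tau': array([ -0.0002, -49.8243, -39.0547,  -0.0003,   0.0057,  -0.0001]), 'position': array([0.2641, 0.5658, 0.2443]), 'tcp_rot': array([-0.6897,  0.6909, -0.1534,  0.153 ]), 'wrist_force': array([-0.196 , -0.5075, -0.9429]), 'torque': array([-0.0021, -0.019 ,  0.0443]), 'width': 1.003511052044873}
[[ 0.9061 -0.0009  0.4231]
 [-0.4231 -0.0015  0.9061]
 [-0.0002 -1.     -0.0018]]
```

View pics/top0.png

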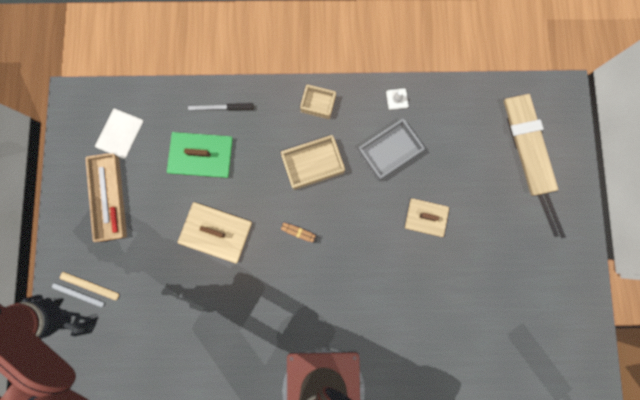

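View pics/side0.png

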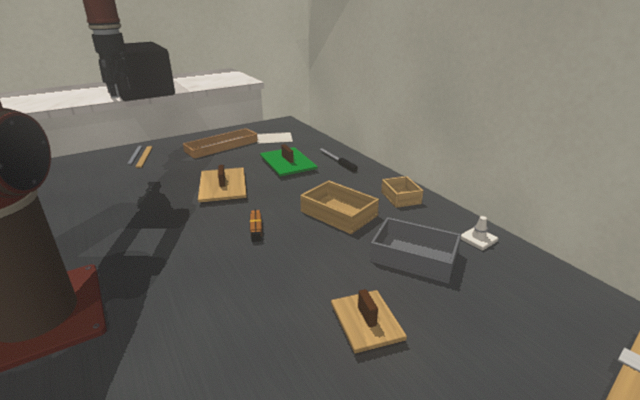

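Top view shows these candidates:
- Clamp: the orange bar with the brass band at (299,232). It is the only one.
- Boxes: wooden (313,162), small wooden (319,100), grey (392,149). The larger wooden one at (313,162) is meant.
- Lids: wooden (215,233), green (200,155), small wooden (427,217). The larger wooden one at (215,233) is meant.

Next I measure them and confirm in one enlarged crop.

```bash
cat > meas.py <<'E'
from h import *
np.set_printoptions(precision=4,suppress=True)
s=snap('top'); f=s['frame']; hsv=cv2.cvtColor(f,cv2.COLOR_RGB2HSV)
vis=f[:,:,::-1].copy()
for name,(u0,v0,u1,v1),z in [('clamp',(275,215,325,250),.024),('lid',(170,195,260,270),.02),('box',(275,130,350,193),.048)]:
    m=((hsv[...,1]>60)&(hsv[...,2]>60)&((hsv[...,0]<30))).astype(np.uint8)
    if name!='clamp': m=cv2.morphologyEx(m,cv2.MORPH_CLOSE,np.ones((3,3)))
    k=np.zeros_like(m);k[v0:v1,u0:u1]=m[v0:v1,u0:u1]
    cs,_=cv2.findContours(k,cv2.RETR_EXTERNAL,cv2.CHAIN_APPROX_NONE); c=max(cs,key=cv2.contourArea)
    # contour to plane, then min rect in mm
    P=np.array([ray(s,*p[0],z)[:2] for p in c])
    r=cv2.minAreaRect((P*1000).astype(np.float32)); b=cv2.boxPoints(r)
    e=max((b[1]-b[0],b[2]-b[1]),key=np.linalg.norm)
    print(name,np.array(r[0]),np.array(r[1]),'long axis deg',np.degrees(np.arctan2(e[1],e[0]))%180)
    cv2.drawContours(vis,[np.array([[proj(s,(*(q/1000),z))] for q in b]).astype(int)],-1,(255,0,255),1)
cv2.imwrite('pics/top1.png',cv2.resize(vis[80:280,160:460],(780,520),interpolation=cv2.INTER_CUBIC))
st=arm.sense();print(st['position'],rot(st['tcp_rot']))
E
python3 meas.py
```

```text
clamp [446.8965  68.4352] [104.5676  30.3674] long axis deg 68.76119
lid [450.1857 313.5777] [188.7463 129.6358] long axis deg 70.857475
box [650.6586  21.7433] [120.5314 165.7244] long axis deg 108.123985
[0.2642 0.5659 0.2444] [[ 0.9061 -0.0008  0.4231]
 [-0.4231 -0.0013  0.9061]
 [-0.0002 -1.     -0.0015]]
```

View pics/top1.png

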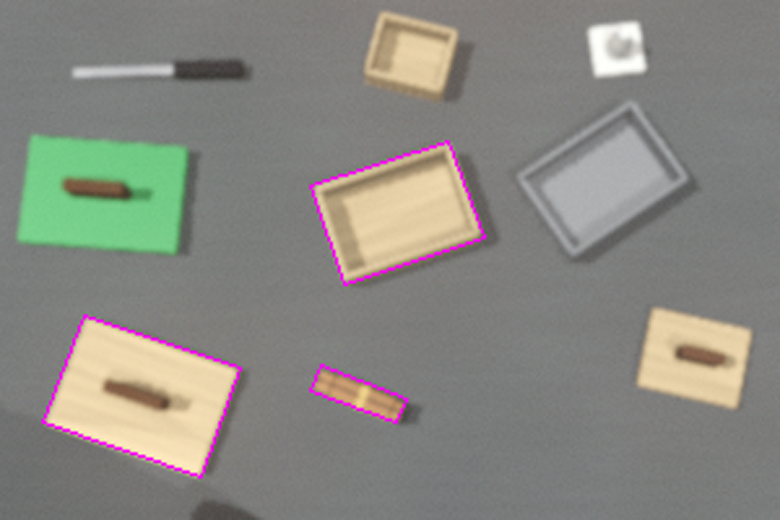

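The crop confirms all three targets: clamp (0.447, 0.068, bar at 69°), larger lid (0.450, 0.314, 71°) and larger box (0.651, 0.022, 108°). First I move above the clamp.

Request:
send_rows(series=[[[0.038,0.005,-0.037],0.15,0.07],[[0.075,0.01,-0.075],0.3,0.07],[[0.113,0.015,-0.112],0.45,0.07],[[0.15,0.02,-0.149],0.6,0.07],[[0.188,0.025,-0.187],0.75,0.07],[[0.226,0.03,-0.224],0.9,0.07],[[0.263,0.035,-0.261],1.05,0.07],[[0.301,0.04,-0.299],1.2,0.07],[[0.338,0.045,-0.336],1.35,0.07],[[0.376,0.045,-0.3735],1.505,0.07]], newtons=40)

```text
time: 1.4
position: [0.447, 0.0672, 0.1998]
tcp_rot: [0.398, -0.398, 0.585, -0.584]
wrist_force: [0.3, -0.6, 0.1]
width: 0.822
```

```bash
python3 - <<'E'
from h import *
np.set_printoptions(precision=4,suppress=True)
s=snap('wrist','w1.png');st=arm.sense();print(st['position'],rot(st['tcp_rot']),st['qpos'],st['width'],s['origin'],rot(s['orientation']),s['fx'],s['cx'],s['cy'])
print(proj(s,(.447,.068,.024)))
E
```

```text
[0.4491 0.0618 0.2003] [[-0.3759  0.0015  0.9266]
 [-0.9266 -0.0042 -0.3759]
 [ 0.0033 -1.      0.0029]] [-0.0345 -0.1648  2.0063 -0.0043  1.2985  0.3521] 0.8190508966546112 [0.4718 0.1299 0.3275] [[ 0.9301  0.3538  0.0984]
 [-0.3672  0.8967  0.2472]
 [-0.0008 -0.266   0.964 ]] 287.1154614468501 319.4114996544369 201.48437208936227
(np.float64(319.2877472243836), np.float64(186.28003998028097))
```

View pics/w1.png

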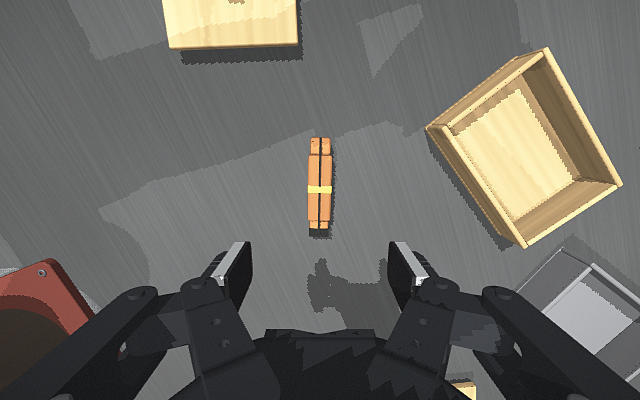

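The wrist view shows the clamp at (320,187): brass band (320,189), top end (320,138), dark pads (319,235). The box is at (525,150) and the lid edge at the top. I refine the clamp and box from this view.

```bash
python3 - <<'E'
from h import *
np.set_printoptions(precision=4,suppress=True)
s=snap('wrist');st=arm.sense();p=st['position'];Rt=rot(st['tcp_rot']);print(p,st['joint_vel'])
for a in [(319.5,189,.024),(320,138,.024),(319,232,.024)]: print(a,ray(s,*a))
hsv=cv2.cvtColor(s['frame'],cv2.COLOR_RGB2HSV)
m=((hsv[...,1]>150)&(hsv[...,2]>80)&(hsv[...,0]<28)).astype(np.uint8);m[:120]=0;m[245:]=0;m[:,:290]=0;m[:,350:]=0
P=np.array([ray(s,u,v,.024)[:2]*1000 for v,u in np.argwhere(m)],np.float32)
r=cv2.minAreaRect(P);b=cv2.boxPoints(r);print('clamp',r)
# box rim corners
c=np.array([ray(s,u,v,.048) for u,v in [(427,127),(547,48),(622,184),(529,248)]]);print('box corners',c)
print('to tool:',Rt.T@(ray(s,319.5,189,.024)-p))
print('yaw z',np.degrees(np.arctan2(Rt[1,2],Rt[0,2])))
E
```

```text
[0.4483 0.0646 0.2003] [ 0.0799 -0.0128  0.0173  0.0439  0.0201 -0.029 ]
(319.5, 189, 0.024) [0.4485 0.0589 0.024 ]
(320, 138, 0.024) [0.4694 0.1089 0.024 ]
(319, 232, 0.024) [0.4293 0.0129 0.024 ]
clamp ((449.9056396484375, 73.04934692382812), (91.18009948730469, 22.157470703125), 68.01354217529297)
box corners [[ 0.5672  0.0816  0.048 ]
 [ 0.6844  0.1068  0.048 ]
 [ 0.7321 -0.0447  0.048 ]
 [ 0.6325 -0.0792  0.048 ]]
to tool: [0.0049 0.1763 0.0021]
yaw z -21.742396322576717
```

Descend and grasp the clamp.

Request:
send_rows(series=[[[0.004,0.03,0.001],0,0.065],[[0.004,0.06,0.001],0,0.065],[[0.004,0.09,0.001],0,0.065],[[0.004,0.12,0.001],0,0.065],[[0.004,0.15,0.001],0,0.065],[[0.004,0.168,0.001],0,0.065],[[0.004,0.178,0.001],0,0.065],[[0.004,0.182,0.001],0,0.065],[[0.004,0.182,0.001],0,0.065],[[0.004,0.182,0.001],0,0.01]], newtons=40)

```text
time: 2.75
position: [0.4473, 0.0647, 0.0191]
tcp_rot: [-0.4, 0.399, -0.583, 0.584]
wrist_force: [-0.2, -0.0, 0.9]
width: 0.563
```

Request:
send_rows(series=[[[0,0,0],0,0.01],[[0,0,0],0,0.01],[[0,0,0],0,0.01],[[0,0,0],0,0.01],[[0,0,0],0,0.01],[[0,-0.02,0],0,0.01],[[0,-0.05,0],0,0.01],[[0,-0.08,0],0,0.01],[[0,-0.11,0],0,0.01],[[0,-0.13,0],0,0.01]])

```text
time: 4.0
position: [0.4467, 0.0647, 0.1495]
tcp_rot: [-0.399, 0.399, -0.583, 0.584]
wrist_force: [0.3, 0.6, -0.9]
width: 0.291
```

Clamp gripped (25 mm). Carry it above the box and settle.

Request:
send_rows(series=[[[-0.006,0,0.035],-0.12,0.01],[[-0.012,0,0.07],-0.24,0.01],[[-0.018,0,0.105],-0.36,0.01],[[-0.024,0,0.14],-0.48,0.01],[[-0.03,0,0.175],-0.6,0.01],[[-0.036,0,0.208],-0.695,0.01],[[-0.036,0,0.208],-0.695,0.01],[[-0.036,0,0.208],-0.695,0.01],[[-0.036,0,0.208],-0.695,0.01],[[-0.036,0,0.208],-0.695,0.01]])

```text
time: 5.25
position: [0.6529, 0.0231, 0.1485]
tcp_rot: [-0.574, 0.574, -0.413, 0.413]
wrist_force: [-0.7, 0.1, -1.6]
width: 0.294
```

```bash
python3 - <<'E'
from h import *
np.set_printoptions(precision=4,suppress=True)
s=snap('wrist','w2.png');st=arm.sense();p=st['position'];Rt=rot(st['tcp_rot']);print(p,st['joint_vel'],np.degrees(np.arctan2(Rt[1,2],Rt[0,2])))
c,sn=np.cos(np.radians(18.1)),np.sin(np.radians(18.1))
for a,b in [(1,1),(1,-1),(-1,-1),(-1,1)]:
    q=(.653+a*.056*c-b*.081*sn,.02+a*.056*sn+b*.081*c,.048); print(proj(s,q))
E
```

```text
[0.6531 0.0231 0.1486] [-0.0004  0.003  -0.0078 -0.0017 -0.0013 -0.0015] 18.56560934602366
(np.float64(392.9553324416685), np.float64(108.42570147240689))
(np.float64(379.33499738273855), np.float64(296.07072830508923))
(np.float64(255.75537648956112), np.float64(295.15495525810667))
(np.float64(244.88026784233665), np.float64(107.15894632269209))
```

View pics/w2.png

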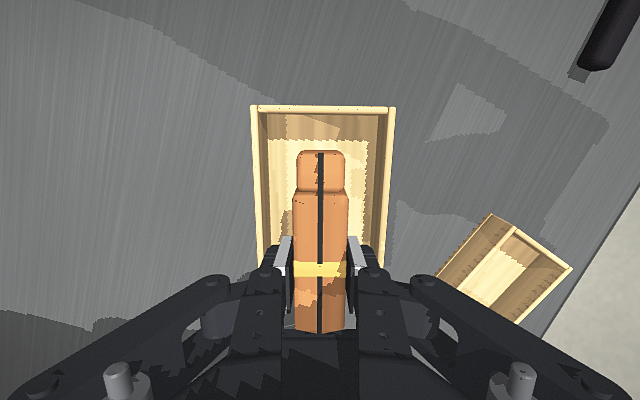

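Wrist view: box rim far corners at (250,106) and (395,107), about 2.5 mm to +x of my estimate; the clamp hangs centrally. I take the box centre as (0.655, 0.0215). Lower and release with a limited opening.

Request:
send_rows(series=[[[0,0.02,0.002],0,0.01],[[0,0.045,0.002],0,0.01],[[0,0.07,0.002],0,0.01],[[0,0.09,0.002],0,0.01],[[0,0.105,0.002],0,0.01],[[0,0.115,0.002],0,0.01],[[0,0.122,0.002],0,0.01],[[0,0.122,0.002],0,0.01],[[0,0.122,0.002],0,0.045],[[0,0.122,0.002],0,0.045]])

```text
time: 6.55
position: [0.6562, 0.0234, 0.0274]
tcp_rot: [0.574, -0.574, 0.412, -0.413]
wrist_force: [-0.0, -0.1, -0.4]
width: 0.521
```

Request:
send_rows(series=[[[0,0,0],0,0.045],[[0,0,0],0,0.045],[[0,-0.02,0],0,0.045],[[0,-0.05,0],0,0.045],[[0,-0.08,0],0,0.045],[[0,-0.11,0],0,0.045],[[0,-0.14,0],0,0.045],[[0,-0.17,0],0,0.045],[[0,-0.18,0],0,0.045],[[0,-0.18,0],0,0.045]])

```text
time: 7.8
position: [0.6558, 0.0235, 0.2075]
tcp_rot: [0.574, -0.574, 0.412, -0.413]
wrist_force: [-0.2, -0.1, 0.8]
width: 0.529
```

Request:
send_rows(series=[[[-0.05,0,-0.015],0.1,0.06],[[-0.1,0,-0.03],0.2,0.06],[[-0.15,0,-0.045],0.3,0.06],[[-0.2,0,-0.06],0.4,0.06],[[-0.25,0,-0.075],0.5,0.06],[[-0.3,0,-0.09],0.6,0.06],[[-0.341,0,-0.1026],0.658,0.06],[[-0.341,0,-0.1026],0.658,0.06],[[-0.341,0,-0.1026],0.658,0.06],[[-0.341,0,-0.1026],0.658,0.06]])

```text
time: 9.05
position: [0.45, 0.3131, 0.2057]
tcp_rot: [-0.409, 0.41, -0.576, 0.576]
wrist_force: [0.4, 0.0, 0.2]
width: 0.701
```

```bash
python3 - <<'E'
from h import *
np.set_printoptions(precision=4,suppress=True)
s=snap('wrist','w3.png');st=arm.sense();p=st['position'];Rt=rot(st['tcp_rot']);print(p,st['joint_vel'],np.degrees(np.arctan2(Rt[1,2],Rt[0,2])))
g=np.radians(-19.1);c,sn=np.cos(g),np.sin(g)
for a,b in [(1,1),(1,-1),(-1,-1),(-1,1)]:
    for A,B,z in[(.063,.092,.02),(.008,.035,.06)]: print(z,proj(s,(.45+a*A*c-b*B*sn,.3136+a*A*sn+b*B*c,z)))
t=snap('top')['frame'][130:200,270:360,::-1]
w=s['frame'][:,:,::-1].copy(); w[300:400,:]=w[300:400,:]
t=cv2.resize(t,None,fx=3,fy=3,interpolation=cv2.INTER_CUBIC)
im=np.zeros((610,640,3),np.uint8);im[:400]=w;im[400:,:270]=t
im=im[:600];cv2.imwrite('pics/w3.png',im)
E
```

```text
[0.4501 0.3131 0.2059] [-0.0006 -0.0027 -0.0016  0.0027  0.      0.0017] -19.216890623677603
0.02 (np.float64(380.47687234666097), np.float64(96.74905815031651))
0.06 (np.float64(327.7082629762246), np.float64(157.13404299791534))
0.02 (np.float64(372.0300903289763), np.float64(259.5509616739362))
0.06 (np.float64(327.29242840776396), np.float64(226.6320968129609))
0.02 (np.float64(266.98533034608323), np.float64(259.67879214044666))
0.06 (np.float64(311.4860747274319), np.float64(226.6533931545694))
0.02 (np.float64(257.96743531460686), np.float64(96.97700418365808))
0.06 (np.float64(310.81633835281485), np.float64(157.16144506059942))
```

View pics/w3.png

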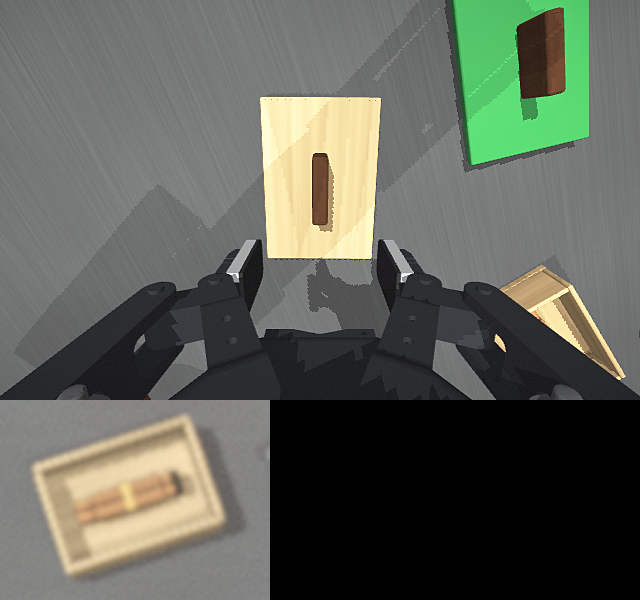

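The lid is centred as predicted, with corners (261,97), (381,97), (379,259), (268,259) and grip bar (320,189). The top-view inset shows the clamp lying inside the box. Grasp the lid.

Request:
send_rows(series=[[[0,0.03,0.001],0,0.055],[[0,0.06,0.001],0,0.055],[[0,0.09,0.001],0,0.055],[[0,0.12,0.001],0,0.055],[[0,0.145,0.001],0,0.055],[[0,0.158,0.001],0,0.055],[[0,0.164,0.001],0,0.055],[[0,0.164,0.001],0,0.055],[[0,0.164,0.001],0,0.005],[[0,0.164,0.001],0,0.005]], newtons=80)

```text
time: 10.4
position: [0.4511, 0.3141, 0.0432]
tcp_rot: [-0.41, 0.409, -0.576, 0.576]
wrist_force: [-0.2, 0.2, -0.5]
width: 0.224
```

Request:
send_rows(series=[[[0,0,0],0,0.005],[[0,0,0],0,0.005],[[0,0,0],0,0.005],[[0,0,0],0,0.005],[[0,0,0],0,0.005],[[0,-0.02,0],0,0.005],[[0,-0.045,0],0,0.005],[[0,-0.07,0],0,0.005],[[0,-0.095,0],0,0.005],[[0,-0.12,0],0,0.005]])

```text
time: 11.65
position: [0.4497, 0.3134, 0.1622]
tcp_rot: [0.409, -0.411, 0.576, -0.576]
wrist_force: [0.3, 0.5, -2.3]
width: 0.173
```

Lid held (15 mm). Carry it above the box and settle.

Request:
send_rows(series=[[[0.015,0,0.02],-0.045,0.005],[[0.04,0,0.056],-0.125,0.005],[[0.07,0,0.097],-0.22,0.005],[[0.1,0,0.139],-0.315,0.005],[[0.13,0,0.181],-0.41,0.005],[[0.16,0,0.223],-0.5,0.005],[[0.185,0,0.258],-0.58,0.005],[[0.2,0,0.279],-0.63,0.005],[[0.208,0,0.2895],-0.651,0.005],[[0.208,0,0.2895],-0.651,0.005]])

```text
time: 12.9
position: [0.6554, 0.0221, 0.1615]
tcp_rot: [-0.572, 0.573, -0.416, 0.415]
wrist_force: [-0.1, 0.1, -3.2]
width: 0.174
```

Request:
send_rows(series=[[[0,0.01,0],0,0.005],[[0,0.02,0],0,0.005],[[0,0.02,0],0,0.005],[[0,0.02,0],0,0.005],[[0,0.02,0],0,0.005],[[0,0.02,0],0,0.005],[[0,0.02,0],0,0.005],[[0,0.02,0],0,0.005],[[0,0.02,0],0,0.005],[[0,0.02,0],0,0.005]])

```text
time: 14.15
position: [0.6558, 0.0223, 0.1423]
tcp_rot: [-0.573, 0.573, -0.415, 0.415]
wrist_force: [0.4, 0.3, -3.4]
width: 0.176
```

```bash
python3 - <<'E'
from h import *
np.set_printoptions(precision=4,suppress=True)
s=snap('wrist');st=arm.sense();p=st['position'];Rt=rot(st['tcp_rot']);print(p,st['joint_vel'],np.degrees(np.arctan2(Rt[1,2],Rt[0,2])),st['width'],Rt[:,1])
g=np.radians(18.1);c,sn=np.cos(g),np.sin(g)
zt=p[2]+.002-.024  # plate top
print('plate at TCP')
for cx,cy,A,B,z in[(p[0],p[1],.063,.092,zt),(.655,.0215,.056,.081,.048)]:
  for a,b in [(1,1),(1,-1),(-1,-1),(-1,1)]: print(z,proj(s,(cx+a*A*c-b*B*sn,cy+a*A*sn+b*B*c,z)))
sd=snap('side')
u,v=map(int,proj(sd,(.655,.02,.08)));t=cv2.resize(sd['frame'][v-50:v+50,u-80:u+80,::-1],(320,200),interpolation=cv2.INTER_CUBIC)
im=np.zeros((600,640,3),np.uint8);im[:400]=s['frame'][:,:,::-1];im[400:,:320]=t
cv2.imwrite('pics/w4.png',im)
E
```

```text
[0.6558 0.0224 0.1423] [-0.0021  0.002  -0.0018 -0.0006 -0.0001  0.0001] 18.16285282645253 0.17255137392693337 [-0. -0. -1.]
plate at TCP
0.12028921100788695 (np.float64(450.69785704256867), np.float64(69.2658722881431))
0.12028921100788695 (np.float64(415.9844626249209), np.float64(376.8045843070486))
0.12028921100788695 (np.float64(222.14802780006616), np.float64(376.55603291230995))
0.12028921100788695 (np.float64(188.0532105995553), np.float64(68.96723995755124))
0.048 (np.float64(394.39153152028007), np.float64(103.96400806734732))
0.048 (np.float64(381.45530005276026), np.float64(297.3762173531264))
0.048 (np.float64(254.62951355371786), np.float64(297.2183466163275))
0.048 (np.float64(241.62936286204354), np.float64(103.78780653113031))
```

View pics/w4.png

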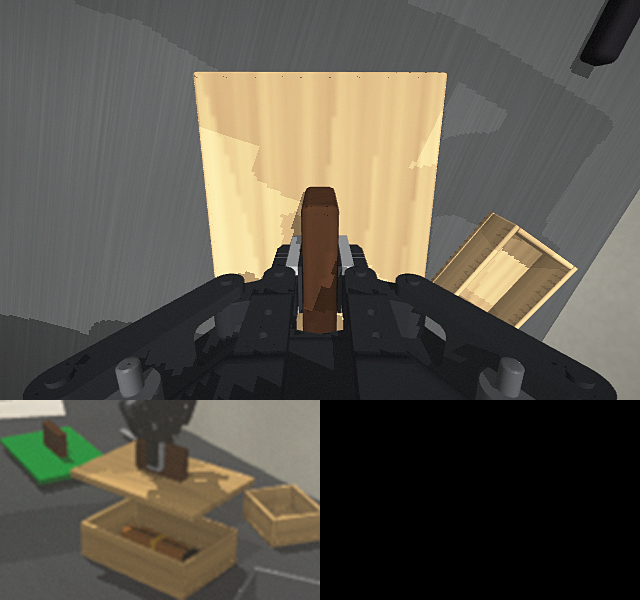

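Lid is level, square with the box and centred: plate corners (194,72), (447,72), clamp visible in the box below. Lower it slowly.

Request:
send_rows(series=[[[0,0.01,0],0,0.005],[[0,0.02,0],0,0.005],[[0,0.03,0],0,0.005],[[0,0.038,0],0,0.005],[[0,0.044,0],0,0.005],[[0,0.049,0],0,0.005],[[0,0.053,0],0,0.005],[[0,0.057,0],0,0.005],[[0,0.06,0],0,0.005],[[0,0.06,0],0,0.005]])

```text
time: 15.5
position: [0.6556, 0.0223, 0.082]
tcp_rot: [-0.573, 0.573, -0.415, 0.415]
wrist_force: [0.1, 0.2, -3.0]
width: 0.175
```

No contact yet; another 2 mm.

Request:
send_rows(series=[[[0,0.001,0],0,0.005],[[0,0.002,0],0,0.005],[[0,0.002,0],0,0.005],[[0,0.002,0],0,0.005],[[0,0.002,0],0,0.005],[[0,0.002,0],0,0.005],[[0,0.002,0],0,0.005],[[0,0.002,0],0,0.005],[[0,0.002,0],0,0.005],[[0,0.002,0],0,0.005]])

```text
time: 16.75
position: [0.6561, 0.0223, 0.0814]
tcp_rot: [0.573, -0.573, 0.415, -0.415]
wrist_force: [-3.4, -0.4, 6.0]
width: 0.173
```

Rim contact (about 9 N beyond the weight) at the expected height. Release, then retreat.

Request:
send_rows(series=[[[0,0,0],0,0.05],[[0,0,0],0,0.05],[[0,0,0],0,0.05],[[0,0,0],0,0.05],[[0,0,0],0,0.05],[[0,-0.02,0],0,0.05],[[0,-0.05,0],0,0.05],[[0,-0.08,0],0,0.05],[[0,-0.11,0],0,0.05],[[0,-0.14,0],0,0.05]])

```text
time: 18.0
position: [0.6561, 0.0224, 0.2232]
tcp_rot: [0.573, -0.572, 0.414, -0.415]
wrist_force: [0.3, 0.4, 0.3]
width: 0.585
```

Request:
send_rows(series=[[[-0.03,0,0],0,0.05],[[-0.07,0,0],0,0.05],[[-0.11,0,0],0,0.05],[[-0.15,0,0],0,0.05],[[-0.19,0,0],0,0.05],[[-0.22,0,0],0,0.05],[[-0.24,0,0],0,0.05],[[-0.24,0,0],0,0.05],[[-0.24,0,0],0,0.05],[[-0.24,0,0],0,0.05]])

```text
time: 19.25
position: [0.5815, 0.2492, 0.2203]
tcp_rot: [-0.572, 0.572, -0.415, 0.415]
wrist_force: [0.2, -0.1, -0.2]
width: 0.587
```

```bash
python3 - <<'E'
from h import *
np.set_printoptions(precision=4,suppress=True)
st=arm.sense();print(st['position'],st['wrist_force'])
sd=snap('side');tp=snap('top')
im=np.zeros((600,800,3),np.uint8)
for s,o,n in((sd,0,'side'),(tp,300,'top')):
    u,v=map(int,proj(s,(.655,.02,.06)));w=70;h=52
    print(n,'crop origin',u-w,v-h)
    im[o:o+300,:404]=cv2.resize(s['frame'][v-h:v+h,u-w:u+w,::-1],(404,300),interpolation=cv2.INTER_CUBIC)
cv2.imwrite('pics/fin.png',im[:,:404])
f=tp['frame'];hsv=cv2.cvtColor(f,cv2.COLOR_RGB2HSV);u,v=map(int,proj(tp,(.655,.02,.06)))
m=((hsv[...,1]>60)&(hsv[...,2]>60)&(hsv[...,0]<30)).astype(np.uint8);k=np.zeros_like(m);k[v-40:v+40,u-45:u+45]=m[v-40:v+40,u-45:u+45]
k=cv2.morphologyEx(k,cv2.MORPH_OPEN,np.ones((3,3)))
cs,_=cv2.findContours(k,cv2.RETR_EXTERNAL,cv2.CHAIN_APPROX_NONE);c=max(cs,key=cv2.contourArea)
print(cv2.minAreaRect((np.array([ray(tp,*p[0],.058)[:2] for p in c])*1000).astype(np.float32)))
E
```

```text
[0.5815 0.2492 0.2203] [ 0.1869 -0.1276 -0.1524]
side crop origin 269 139
top crop origin 243 107
((654.487060546875, 22.04290008544922), (131.0597686767578, 188.92962646484375), 17.86066436767578)
```

View pics/fin.png

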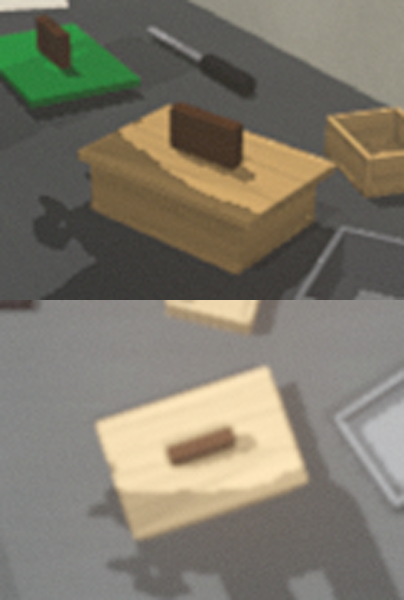

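The lid sits flat on the rim with even overhang in both views. Its grip bar is at (205,135) in the side crop and (200,446) in the top crop. Handing in.

```bash
python3 -c "
from bench import arm
print(arm.job_done())"
```

```text
the job is handed in; nothing more can be done
None
```

The ring clamp is in the larger wooden box, the larger wooden lid is on that box, and the job was handed in after about 19 s; no verdict is reported.

- **Lid position:** the last top view put the lid centre at (0.654, 0.022), within about 1 mm of the box centre I had estimated at (0.655, 0.0215). Its measured angle was 17.9° against 18.1° for the box.
- **Flatness:** the side view showed the lid flat on the rim with even overhang. I did not measure the tilt as a number.
- **Contact height:** the lid met the rim about 1 mm higher than I had calculated, which puts lid_handle about 77 mm above the inner floor. That is within the 72 to 79.5 mm allowed.
- **Clamp:** I saw it lying in the box before the lid went on; it cannot be seen now.
- **Robot:** it let go of everything and stands clear, with a wrist force near zero.
- **Disagreement:** in the wrist view, the held lid's width looked about 3% smaller than predicted and the box's about 2%. I put this down to calibration and did not pursue it.

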